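# Tighten the nut deep in a sculpture base

## Task

Take the long socket key from its holder and put it down the bore of the sculpture base, feeling gently for the square nut at the bottom. Turn the nut clockwise until it has run down and comes up tight, then nip it up a little without overtightening. Stand the key back upright in its holder, and leave the other things on the bench alone.

Things in the scene. Friction and masses are not known exactly. Their poses are not given: they have to be found in the camera images.
- key: long socket key, loose, about 350 g (280 to 460 g), 175 mm tall, standing upright. Origin: centre of its lower end; z up along its axis. From below: steel socket 34 mm in diameter to z = 32 mm; steel shaft 13 mm in diameter to z = 130 mm; red square grip 28 x 28 mm, z = 130 to 175 mm, faces across its x and y axes. In the lower end is a square recess 20 x 20 mm, 14 mm deep, sides parallel to the grip's faces
- rack: key holder, fixed: wooden base 100 x 100 mm, 8 mm thick, with an upright black tube 60 mm tall, 40 mm bore (mouth flared to 52 mm), outside 54 mm. Origin: centre of the underside. The key stands in it, its lower end on the base, 8 mm above the origin
- hub: sculpture base, fixed: grey round foot plate 170 mm in diameter, 12 mm thick, with an upright steel hub in the middle, 65 mm outside, 85 mm tall, and four ribs. Origin: centre of the underside, z up along the bore
- bore_mouth (a point): centre of the mouth of the hub's bore, 85 mm above the bench. The bore is 36.6 mm in diameter, flared to 52 mm over its top 8 mm, and 73 mm deep
- nut_top (a point): centre of the top face of the square brass nut at the bottom of the bore, 30 mm above the bench. The nut is 18 x 18 mm and 18 mm tall. How its sides lie is not given by this point's axes and must be found by feel: it differs each time. With the key fully on the nut, the key's lower end is 16 mm above the bench; with the key only resting on the nut's top it is 30 mm above the bench. The nut stays at this height as it turns
- nut (a joint): tightness of the nut (rad): stays at 0 while the nut runs down clockwise (seen from above), nearly free (under 0.06 N m), for an unknown 0.5 to 1.5 rad; then the nut comes up tight and this value counts how far it is turned on from there, against 0.2 to 0.4 N m, which is felt as a clear rise of the turning moment. It stays where it is left. Well tightened is 0.1 to 0.6; beyond 0.7 is overtightened. The key has some 0.12 rad of play on the nut either way
- tin: closed paint tin, loose, 60 mm in diameter, 85 mm tall; origin: centre of the underside. Leave it alone
- pliers: pliers with red handles, loose, lying flat, 130 mm long; origin: on the bench under the pivot. Leave them alone
- leaf: small copper leaf on a round wooden foot 60 mm in diameter, loose, 115 mm tall; origin: centre of the underside. Leave it alone
Not all that is in view belongs to the job. Leave any turquoise look-alike of the key alone. There is more than one size of the hub; the job needs the smaller.

How it is judged (in metres and radians):
On the way, in this order (a step that is already met when the one before it is completed fails the run):
1. the key sits fully on the nut (lower end within 4 mm of its seat, within 3 mm of the bore's axis) (z of key in the frame of nut_top below -0.01 m and horizontal distance between key and nut_top below 0.003 m), for 0.2 s.
2. the nut has been turned tight with the key on it (value of joint nut above 0.1 rad and horizontal distance between key and nut_top below 0.004 m), for 0.2 s.
At the end, for the whole second after the job is handed in: The nut's tightness reads between 0.1 and 0.6 rad, and the key stands in its holder at rest, let go: lower end within 5 mm of the holder's floor and 6 mm of its axis, tilted less than 0.15 rad (value of joint nut between 0.1 and 0.6 rad and horizontal distance between key and rack below 0.006 m and z of key in the frame of rack below 0.013 m and angle between key's own z axis and vertical below 0.15 rad and linear speed of key below 0.02 m/s); the robot touches nothing.
It fails at once if the key is forced against the base or its nut (contact forces over 100 N in all) (contact force between key and hub above 100 N).
It fails at once if the nut is overtightened (past 0.7 rad) (value of joint nut above 0.7 rad).
It fails at once if a bystander is moved more than 20 mm (distance of any of tin, pliers, leaf from where it was at the start of the episode above 0.02 m).
It also fails if it takes over 72 s, if anything falls off the work surface, if the arm or the gripper's body presses on something with over 40 N, if the wrist force passes 120 N, or if a joint passes its speed limit or range.

## Robot

A 6-joint arm with a two-finger parallel gripper is mounted at the origin on the work surface. World frame = base frame: x ahead of the robot, y to its left, z up, the work surface at z = 0. Lengths are in m, angles in degrees, forces in N, time in s.
With the tool pointing down it reaches from about 0.3 to 0.875 m from the base axis. Payload 6.4 kg.
Tool frame: the origin (TCP) lies at the very end of the fingers, on their centre line; the grasp point (between the pads) lies 19 mm behind it; x points along the fingers, y is the direction in which the jaws open and shut, and the axes are right-handed (so a half turn about x gives the same grasp; the last joint's range is limited). The gripper opens to 88 mm and grips with 3 to 60 N. Pads are 18 mm wide; open, the fingers measure 123 mm over their backs; the gripper's body (75 mm by 187 mm) begins 45 mm behind the grasp point.
Start: joints at [-74.903, 10.359, 92.074, -0, 77.567, -11.82], TCP at [0.26, -0.513, 0.239] pointing down, gripper open.
Joint ranges: [-171.53, 171.53], [-51.25, 118.39], [17.06, 147.69], [-65.23, 245.23], [0, 150.52], [-178.68, 178.68]. Speed limits (degrees/s): [147.25, 147.25, 172.46, 180, 180, 180].

## Interface

Orientations are given as a 3x3 rotation matrix whose columns are the frame's x, y, z axes.
In Python, from cell import state, imaging, job, spotter gives the robot as it stands.
- The arm moves only by the shell command python3 -m creep 'ROWS' [FORCE]. ROWS is JSON, a list of rows, each an object with "offset": the shift along the world's x, y, z as a fraction of full scale, a list of three; "dr": the turn, a rotation vector about the world's x, y, z as a fraction of full scale, a list of three; "grip": the opening, from 0 (shut) to 1 (fully open). A call has 1 to 10 rows; each row is the pose to reach, as a shift and turn from the pose measured when the call began, turning the shorter way round; what a row does not reach only later rows make up. Full scale, the value 1, is 0.15 m for a shift and 360 degrees for a turn. A row lasts 1/10 s, in which the tool goes at most 50 mm and 8.59 degrees, less where a joint would pass 70% of its speed; a pose out of reach is approached as far as the arm can. A call with a number of a shift or a turn outside -1 to 1 is refused whole. A call with a gripper value outside its range is refused whole. The fingers move at their own pace and stop on an object; FORCE is the grip in N (left out, the last holds). Time passes only in rows, so rows that repeat a pose let the fingers close. It gives the time, the measured TCP pose, the force and the opening at its end, in the units of the state.
- state(): the state, without advancing time (a new reading comes with each control period).
- imaging.capture(name): name is "scene" or "top" or "wrist"; returns the picture (384x512x3 uint8, red, green, blue); there is no depth.
- imaging.camera_params(name): a dict with "fov_y" (degrees; the focal length in pixels is half the picture's height over the tangent of half this angle, whatever the lens; pixels are square), "cx", "cy" (the principal point, pixels), "k1" (the pictures are not rectified: a ray, as slopes to the right and down, at radius r is drawn at 1 + k1 r^2 times it, then the intrinsics apply), "cam_to_world" (4x4, takes a point from camera to world coordinates). Camera axes: x right, y up, looking along -z (the intrinsics and any distortion apply to the point x, -y, -z); pixel columns grow to the right and rows downward; lengths in m; the calibration is good to about 2 mm. A picture is of the moment at which its call begins: read the wrist's pose just before it. camera_params takes no time and is no camera call; for the wrist camera it gives the pose at the moment of the call.
- job.close_job(): hands the job in, once; it reports no verdict.
Trained networks look in the newest picture that a camera, given by its name, has taken for a name from the list of things; names that differ only in an ending like _2 or _b are one class to them, and where a whole thing is asked for, a point or a joint stands for the part that bears it (a point fixed in the world has none). Each returns a list of dicts, best first, with "confidence" (0 to 1); they miss things now and then, are a little off and sometimes report something else, mostly with a low value. They report only what shows in the picture. A call takes as long as a camera call. They do not tell look-alikes from the thing itself.
- spotter.recognise(name, camera): "centre" ([column, row] in pixels, amid what is visible of it).
The state is a dict: "time_s": time; "joint_positions": joint angles; "dq": joint speeds; "tau": joint torques, N m; "position": TCP position; "tcp_rot": TCP orientation; "ft_force": force on the tool from outside, world axes, zero at the start; "moment": the same for the moment, N m; "finger_gap": finger opening in m.
Only numpy, scipy, OpenCV 4.12 (cv2) and the standard library are available. Lean on these libraries where they do the work, as an engineer would, in place of code of your own. Each camera call takes 0.05 s, during which the arm holds its last target.

## Working session

There is one attempt and no reset: what is moved stays moved. The work goes in short steps, Python scripts to look and compute and a shell command to move; the robot and the scene stay as the last step left them, time stands still between calls to the robot, and variables do not carry over. Pictures are saved under pics/ and viewed, and the job is handed in when it is done.

```bash
ls; mkdir -p pics; python3 - <<'E'
from cell import state, imaging
import cv2
for n in ("scene","top","wrist"):
    p=imaging.camera_params(n);im=imaging.capture(n);print(n,p)
    cv2.imwrite(f"pics/{n}0.png",cv2.cvtColor(im,cv2.COLOR_RGB2BGR))
print(state())
E
```

```text
pics
scene {'fov_y': 49.03655870313189, 'cx': 259.0678410513953, 'cy': 198.86101368610747, 'k1': 0.03093979458269411, 'cam_to_world': array([[ 0.83188591, -0.35371697,  0.42760979,  0.98331946],
       [ 0.55464893,  0.55518875, -0.61978223, -0.69343165],
       [-0.01817665,  0.75276142,  0.65804244,  0.84624758],
       [ 0.        ,  0.        ,  0.        ,  1.        ]])}
top {'fov_y': 42.10819816941467, 'cx': 259.00118580169953, 'cy': 182.6567112177336, 'k1': 0.001241498247214016, 'cam_to_world': array([[-1.51723912e-02,  9.96977809e-01, -7.61908630e-02,
         4.32979997e-01],
       [-9.99843375e-01, -1.44332609e-02,  1.02423572e-02,
        -5.90754215e-04],
       [ 9.11172027e-03,  7.63343307e-02,  9.97040644e-01,
         1.40235582e+00],
       [ 0.00000000e+00,  0.00000000e+00,  0.00000000e+00,
         1.00000000e+00]])}
wrist {'fov_y': 68.05475091975099, 'cx': 261.25488138812455, 'cy': 187.94667014265977, 'k1': -0.06620228090434487, 'cam_to_world': array([[ 0.45321774,  0.84706181,  0.2776328 ,  0.33165241],
       [-0.89139861,  0.43119184,  0.13957833, -0.47599308
[... 207 characters left out ...]
21168847e+01, -9.77707121e-04,
        7.75682260e+01, -1.18202741e+01]), 'dq': array([-0.02671826, -0.0297641 , -0.12435392,  0.0279108 ,  0.13074425,
        0.01919859]), 'tau': array([ 1.14967483e-03, -4.34227109e+01, -3.42177808e+01,  7.03195645e-02,
        3.55471589e-02, -6.98439749e-05]), 'position': array([ 0.26023087, -0.51228825,  0.23802053]), 'tcp_rot': array([[-3.71916574e-04,  4.52749437e-01, -8.91637712e-01],
       [ 1.31443812e-03, -8.91636782e-01, -4.52749513e-01],
       [-9.99999067e-01, -1.34038764e-03, -2.63496621e-04]]), 'ft_force': array([0.55071133, 0.07334865, 0.02574649]), 'moment': array([-0.00749978, -0.04352788,  0.01644641]), 'finger_gap': 0.0878723179471453}
```

View pics/scene0.png

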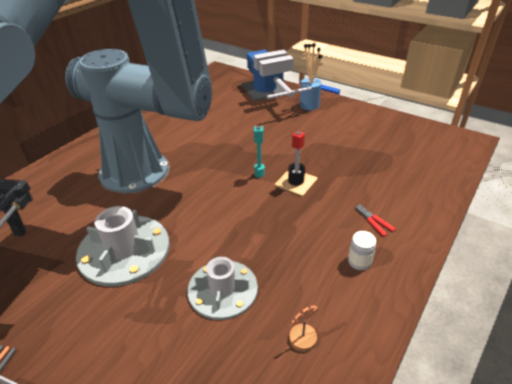

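View pics/top0.png

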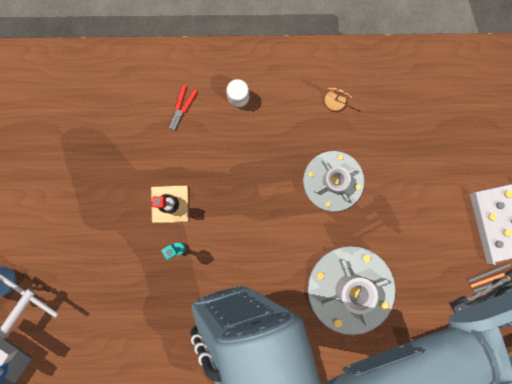

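Key candidates: the red key in the black tube (top 157,202; scene 297,150) and the turquoise look-alike (top 174,250; scene 259,150). Red on the wooden holder is mine. Hub candidates: small (top 334,181; scene 222,290) and large (top 352,290; scene 123,250). The smaller is mine. Next, close crops and a first measurement.

```bash
cat > h.py <<'E'
import numpy as np, cv2
from cell import state, imaging, spotter
from scipy.optimize import least_squares
def K(p):
    f=192/np.tan(np.radians(p["fov_y"]/2)); return f
def proj(p,X):
    X=np.atleast_2d(X); T=np.linalg.inv(p["cam_to_world"]); c=X@T[:3,:3].T+T[:3,3]
    s=np.c_[c[:,0]/-c[:,2],-c[:,1]/-c[:,2]]; r2=(s**2).sum(1,keepdims=True)
    s=s*(1+p["k1"]*r2); f=K(p); return s*f+[p["cx"],p["cy"]]
def ray(p,uv):
    d=(np.array(uv,float)-[p["cx"],p["cy"]])/K(p); s=d.copy()
    for _ in range(30): s=d/(1+p["k1"]*(s@s))
    v=p["cam_to_world"][:3,:3]@np.array([s[0],-s[1],-1]); return p["cam_to_world"][:3,3],v
def atz(p,uv,z):
    o,v=ray(p,uv); return o+v*(z-o[2])/v[2]
def circ(c,z,r,n=72):
    a=np.linspace(0,2*np.pi,n); return np.c_[c[0]+r*np.cos(a),c[1]+r*np.sin(a),0*a+z]
def cap(n):
    p=imaging.camera_params(n); im=imaging.capture(n); return p,cv2.cvtColor(im,cv2.COLOR_RGB2BGR)
E
python3 - <<'E'
from h import *
p=imaging.camera_params("top"); im=cv2.imread("pics/top0.png")
q=imaging.camera_params("scene"); im2=cv2.imread("pics/scene0.png")
print("hub plate",atz(p,(334,181),.012),"rack base",atz(p,(170,204),.008),"turq",atz(p,(174,250),.15), "leaf",atz(p,(336,100),.0),"tin",atz(p,(237,93),.085))
print("key top",atz(p,(157,202),.175+.008))
a=cv2.resize(im[160:280,130:210],None,fx=5,fy=5,interpolation=2);b=cv2.resize(im2[120:200,240:320],None,fx=5,fy=5,interpolation=2)
a=a[:400];cv2.imwrite("pics/crop1.png",np.hstack([a,b]))
E
```

```text
hub plate [ 0.54083892 -0.22495236  0.012     ] rack base [0.48341023 0.23429677 0.008     ] turq [0.3636819  0.20061495 0.15      ] leaf [ 0.77402857 -0.23880638  0.        ] tin [0.77589105 0.04127857 0.085     ]
key top [0.48243117 0.2364737  0.183     ]
```

View pics/crop1.png

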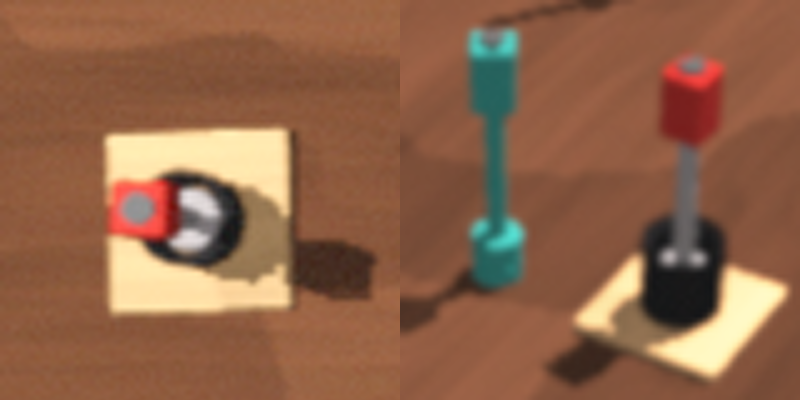

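```bash
python3 -m creep '[{"offset":[0.27,0.32,0.15],"dr":[0,0,0.0235],"grip":1},{"offset":[0.5,0.6,0.2],"dr":[0,0,0.047],"grip":1},{"offset":[0.8,0.97,0.27],"dr":[0,0,0.07],"grip":1},{"offset":[0.8,0.97,0.27],"dr":[0,0,0.094],"grip":1},{"offset":[0.8,0.97,0.27],"dr":[0,0,0.117],"grip":1},{"offset":[0.8,0.97,0.27],"dr":[0,0,0.14],"grip":1},{"offset":[0.8,0.97,0.27],"dr":[0,0,0.164],"grip":1},{"offset":[0.8,0.97,0.27],"dr":[0,0,0.19],"grip":1},{"offset":[0.8,0.97,0.27],"dr":[0,0,0.2125],"grip":1},{"offset":[0.8,0.97,0.27],"dr":[0,0,0.2125],"grip":1}]'
python3 -m creep '[{"offset":[0.27,0.32,0.15],"dr":[0,0,0.0235],"grip":1},{"offset":[0.5,0.6,0.2],"dr":[0,0,0.047],"grip":1},{"offset":[0.8,0.97,0.27],"dr":[0,0,0.07],"grip":1},{"offset":[0.8,0.97,0.27],"dr":[0,0,0.094],"grip":1},{"offset":[0.8,0.97,0.27],"dr":[0,0,0.117],"grip":1},{"offset":[0.8,0.97,0.27],"dr":[0,0,0.14],"grip":1},{"offset":[0.8,0.97,0.27],"dr":[0,0,0.164],"grip":1},{"offset":[0.8,0.97,0.27],"dr":[0,0,0.19],"grip":1},{"offset":[0.8,0.97,0.27],"dr":[0,0,0.2125],"grip":1},{"offset":[0.8,0.97,0.27],"dr":[0,0,0.2125],"grip":1}]'
python3 - <<'E'
from h import *
p,im=cap("wrist"); np.save("pics/w1.npy",p,allow_pickle=True); cv2.imwrite("pics/w1.png",im)
s=state();print(s["time_s"],s["joint_positions"].round(1),s["position"],s["tcp_rot"].round(4),p["cam_to_world"].round(3))
E
```

```text
time_s: 1.15
position: [0.3801, -0.3666, 0.2782]
tcp_rot: [[-0.002, 0.972, 0.234], [0.0, 0.234, -0.972], [-1.0, -0.001, -0.001]]
ft_force: [-0.2, -0.0, -1.2]
finger_gap: 0.0882
time_s: 2.15
position: [0.5, -0.221, 0.3185]
tcp_rot: [[-0.001, 0.002, 1.0], [-0.001, 1.0, -0.002], [-1.0, -0.001, -0.001]]
ft_force: [-0.6, 0.4, 0.0]
finger_gap: 0.088
2.2 [-3.620e+01  3.500e+00  9.050e+01 -1.000e-01  8.610e+01 -1.259e+02] [ 0.50005234 -0.22107229  0.31856314] [[-0.0011  0.0052  1.    ]
 [-0.0013  1.     -0.0052]
 [-1.     -0.0013 -0.001 ]] [[ 0.001 -0.951 -0.31   0.419]
 [ 1.     0.001  0.002 -0.221]
 [-0.001 -0.31   0.951  0.464]
 [ 0.     0.     0.     1.   ]]
```

View pics/w1.png

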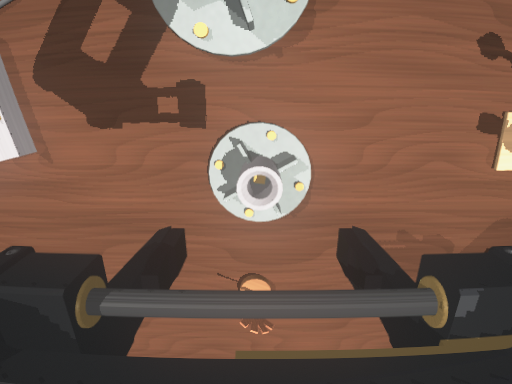

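The small hub is at (260,172), its bore mouth at (259,187), with part of the brass nut visible inside. I'll fit the plate and the hub rim.

```bash
cat >> h.py <<'E'
def fitcirc(p,pts,z,r,x0):
    # pts: edge pixels; fit centre of circle of radius r at height z
    W=np.array([atz(p,u,z) for u in pts])[:,:2]
    f=lambda c:np.hypot(*(W-c[:2]).T)-c[2]
    s=least_squares(f,[*x0,r],loss="soft_l1",f_scale=.001); return s.x,np.sqrt(np.median(f(s.x)**2))
E
python3 - <<'E'
from h import *
for nm,f,box in (("wrist","w1",(200,110,325,235)),("top","top0",(295,140,375,222))):
    p=np.load("pics/w1.npy",allow_pickle=True).item() if nm=="wrist" else imaging.camera_params("top")
    im=cv2.imread(f"pics/{f}.png"); hsv=cv2.cvtColor(im,cv2.COLOR_BGR2HSV)
    x0,y0,x1,y1=box; b=im.astype(int); m=((b[...,2]-b[...,0])<12).astype(np.uint8)  # not reddish-brown
    mm=np.zeros_like(m); mm[y0:y1,x0:x1]=m[y0:y1,x0:x1]
    cs,_=cv2.findContours(mm,cv2.RETR_EXTERNAL,cv2.CHAIN_APPROX_NONE); c=max(cs,key=cv2.contourArea)
    hull=cv2.convexHull(c)[:,0,:]
    print(nm,fitcirc(p,hull,.012,.085,(.54,-.225)))
    dbg=im.copy(); c0=fitcirc(p,hull,.012,.085,(.54,-.225))[0]
    for z,r in((.012,.085),(.085,.0325),(.085,.026),(.030,.009)):
        cv2.polylines(dbg,[(proj(p,circ(c0,z,r))*8).astype(np.int32)],True,(0,255,0),1,shift=3)
    cv2.imwrite(f"pics/fit_{nm}.png",cv2.resize(dbg[y0-5:y1+5,x0-5:x1+5],None,fx=4,fy=4,interpolation=2))
E
```

```text
wrist (array([ 0.54153571, -0.22454908,  0.08369031]), np.float64(0.00020859046658321112))
top (array([ 0.54148137, -0.22343012,  0.08403151]), np.float64(0.00023042189001652906))
```

View pics/fit_wrist.png

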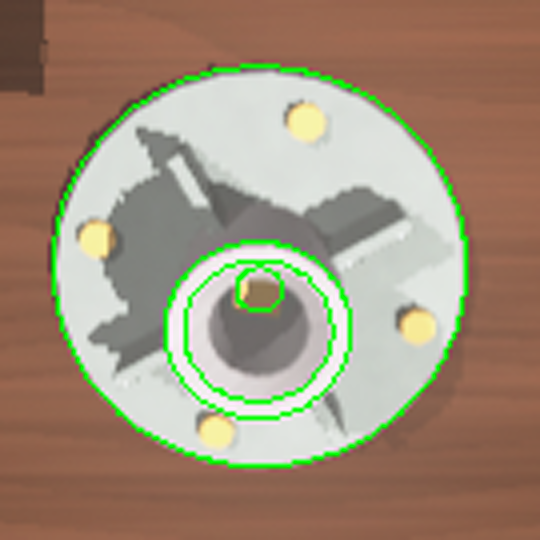

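View pics/fit_top.png

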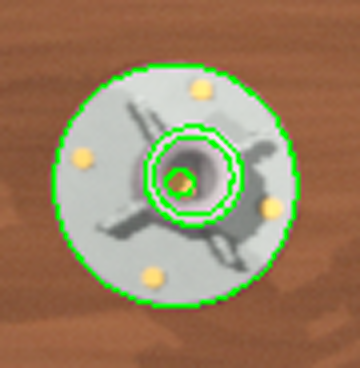

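```bash
python3 -m creep '[{"offset":[0.4,0,-0.2],"dr":[0,0,0],"grip":1},{"offset":[0.7,0,-0.4],"dr":[0,0,0],"grip":1},{"offset":[0.7,0,-0.4],"dr":[0,0,0],"grip":1},{"offset":[0.7,0,-0.4],"dr":[0,0,0],"grip":1},{"offset":[0.7,0,-0.4],"dr":[0,0,0],"grip":1}]'
python3 - <<'E'
from h import *
p,im=cap("wrist"); np.save("pics/w2.npy",p,allow_pickle=True); cv2.imwrite("pics/w2.png",im)
u=proj(p,[.5415,-.2242,.03])[0].astype(int); print(u)
cv2.imwrite("pics/w2c.png",cv2.resize(im[u[1]-50:u[1]+50,u[0]-50:u[0]+50],None,fx=6,fy=6,interpolation=2))
E
```

```text
time_s: 2.7
position: [0.6046, -0.2209, 0.2582]
tcp_rot: [[-0.002, 0.008, 1.0], [-0.001, 1.0, -0.008], [-1.0, -0.001, -0.002]]
ft_force: [-0.2, 0.1, 0.5]
finger_gap: 0.0881
[258 111]
```

View pics/w2c.png

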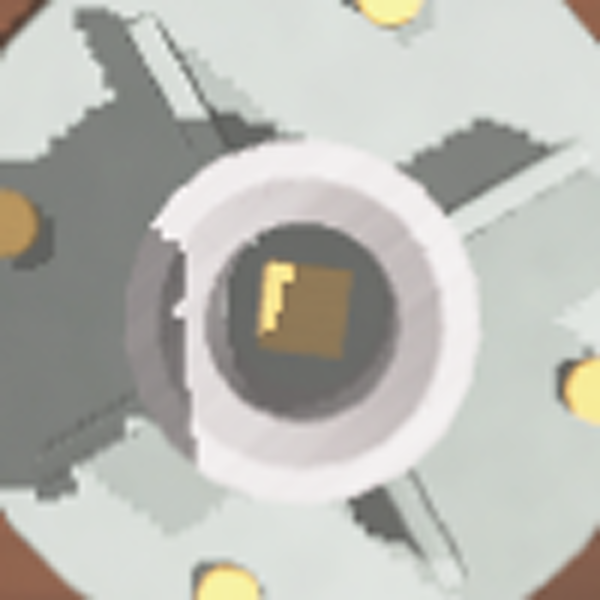

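Seen from above, the nut shows clearly. Crop corners are (267,262), (352,270), (343,358), (258,348).

```bash
python3 - <<'E'
from h import *
p=np.load("pics/w2.npy",allow_pickle=True).item(); im=cv2.imread("pics/w2.png")
C=np.array([(267,262),(352,270),(343,358),(258,348)])/6-.5+.08+[208,61]
W=np.array([atz(p,c,.03) for c in C]); print(W.round(4),W.mean(0))
d=np.roll(W,-1,0)-W; print(np.degrees(np.arctan2(d[:,1],d[:,0]))%90, np.hypot(d[:,0],d[:,1]))
o=im[61:161,208:308]; dbg=cv2.resize(o,None,fx=6,fy=6,interpolation=2)
# outer rim and plate
for c in ((.5415,-.2240),tuple(W.mean(0)[:2])):
  for z,r in((.085,.0325),(.077,.0183),(.085,.026)):
    cv2.polylines(dbg,[((proj(p,circ(c,z,r))-[208,61]+.5)*6).astype(np.int32)],True,(0,255,0) if c[0]==.5415 else (0,0,255),1)
cv2.imwrite("pics/w2d.png",dbg)
E
```

```text
[[ 0.5329 -0.2324  0.03  ]
 [ 0.5347 -0.2144  0.03  ]
 [ 0.553  -0.2164  0.03  ]
 [ 0.5508 -0.2346  0.03  ]] [ 0.54284994 -0.22444091  0.03      ]
[84.32952737 83.82326172 82.95236511 82.90604376] [0.01803985 0.01840722 0.01832895 0.01797154]
```

View pics/w2d.png

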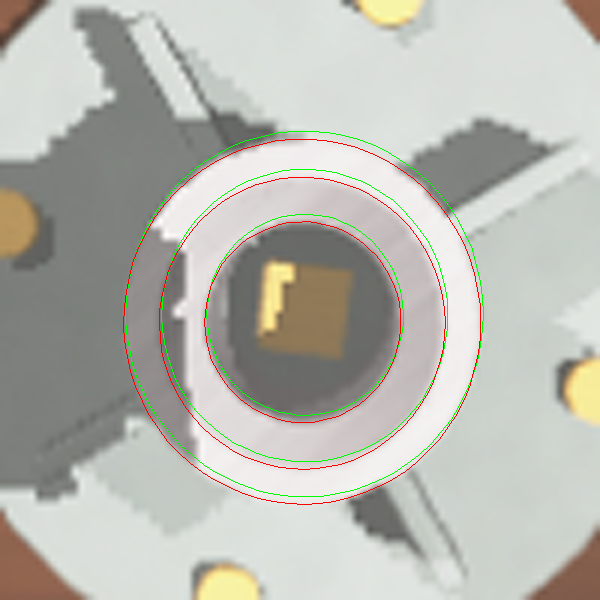

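Both cameras agree: hub ≈ (0.542, -0.2243), nut sides at about 83.5° (≡ -6.5°). Now to the key.

```bash
python3 -m creep '[{"offset":[0,0.3,0.2],"dr":[0,0,0],"grip":1},{"offset":[-0.1,0.6,0.3],"dr":[0,0,0],"grip":1},{"offset":[-0.2,1,0.3],"dr":[0,0,0],"grip":1},{"offset":[-0.2,1,0.3],"dr":[0,0,0],"grip":1}]' | head -2
python3 -m creep '[{"offset":[-0.1,0.3,0],"dr":[0,0,0],"grip":1},{"offset":[-0.2,0.6,0],"dr":[0,0,0],"grip":1},{"offset":[-0.3,1,0],"dr":[0,0,0],"grip":1},{"offset":[-0.3,1,0],"dr":[0,0,0],"grip":1}]' | head -2
python3 -m creep '[{"offset":[-0.1,0.3,0],"dr":[0,0,0],"grip":1},{"offset":[-0.2,0.6,0],"dr":[0,0,0],"grip":1},{"offset":[-0.3,1,0],"dr":[0,0,0],"grip":1},{"offset":[-0.3,1,0],"dr":[0,0,0],"grip":1},{"offset":[-0.3,1,0],"dr":[0,0,0],"grip":1},{"offset":[-0.3,1,0],"dr":[0,0,0],"grip":1}]'
python3 - <<'E'
from h import *
p,im=cap("wrist"); np.save("pics/w3.npy",p,allow_pickle=True); cv2.imwrite("pics/w3.png",im)
print(state()["position"],state()["joint_positions"].round(1))
E
```

```text
time_s: 3.15
position: [0.5734, -0.068, 0.3073]
time_s: 3.55
position: [0.5269, 0.0851, 0.3087]
time_s: 4.15
position: [0.4825, 0.2337, 0.309]
tcp_rot: [[0.006, 0.007, 1.0], [-0.002, 1.0, -0.007], [-1.0, -0.002, 0.006]]
ft_force: [-1.1, -0.4, 0.6]
finger_gap: 0.0883
[0.48263892 0.23335002 0.30887914] [ 13.2   2.2  92.9  -0.2  84.6 -76.3]
```

View pics/w3.png

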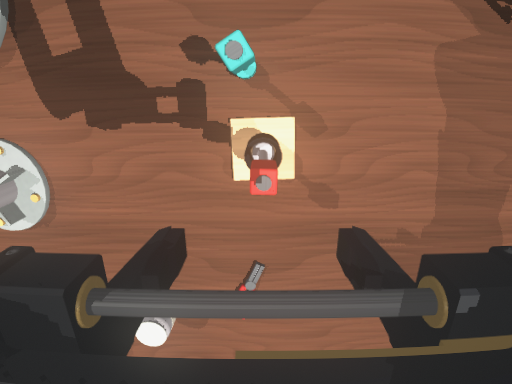

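```bash
python3 - <<'E'
from h import *
p=np.load("pics/w3.npy",allow_pickle=True).item(); im=cv2.imread("pics/w3.png")
hsv=cv2.cvtColor(im,cv2.COLOR_BGR2HSV)
m=((((hsv[...,0]<8)|(hsv[...,0]>172))&(hsv[...,1]>190)&(hsv[...,2]>90))).astype(np.uint8)
z=np.zeros_like(m); z[150:205,235:290]=m[150:205,235:290]
c=max(cv2.findContours(z,0,1)[0],key=cv2.contourArea); print("red",cv2.minAreaRect(c))
w=((hsv[...,1]<150)&(hsv[...,2]>150)).astype(np.uint8); z=np.zeros_like(m); z[110:190,222:305]=w[110:190,222:305]
c=max(cv2.findContours(z,0,1)[0],key=cv2.contourArea);r=cv2.minAreaRect(cv2.convexHull(c)); print("base",r)
B=np.array([atz(p,b,.008) for b in cv2.boxPoints(r)]); print(B,B.mean(0))
cv2.imwrite("pics/w3c.png",cv2.resize(im[105:205,215:315],None,fx=6,fy=6,interpolation=2))
E
```

```text
Traceback (most recent call last):
ValueError: max() iterable argument is empty
```

```bash
python3 - <<'E'
from h import *
im=cv2.imread("pics/w3.png")
hsv=cv2.cvtColor(im,cv2.COLOR_BGR2HSV); print(hsv[190,255],hsv[165,263],hsv[130,285])
cv2.imwrite("pics/w3c.png",cv2.resize(im[105:205,215:315],None,fx=6,fy=6,interpolation=2))
E
```

```text
[  2 156 247] [  5 157 156] [ 30  28 247]
```

View pics/w3c.png

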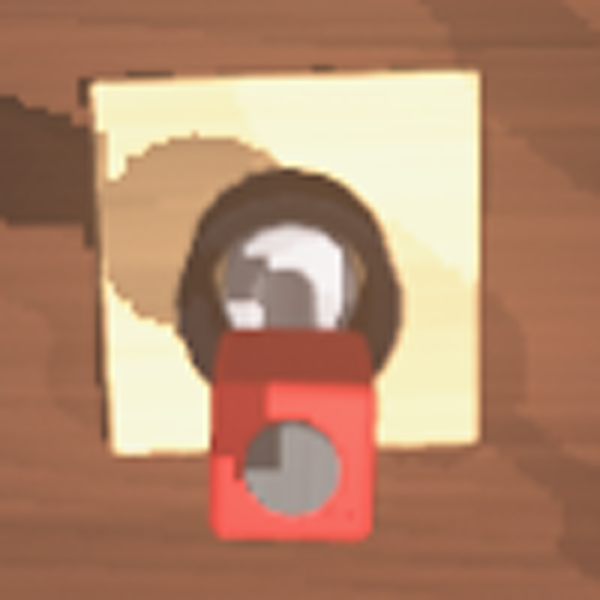

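Key grip top-face corners in the crop: (217,383), (377,383), (372,541), (212,538). Disc centre (293,467). Rack base corners: (92,84), (478,71), (480,442), (113,455).

```bash
python3 - <<'E'
from h import *
p=np.load("pics/w3.npy",allow_pickle=True).item()
f=lambda L:np.array(L)/6-.42+[215,105]
for L,z in (([(217,383),(377,383),(372,541),(212,538)],.183),([(92,84),(478,71),(480,442),(113,455)],.008),([(293,467)]*4,.183)):
    W=np.array([atz(p,c,z) for c in f(L)]); d=np.roll(W,-1,0)-W
    print(W.mean(0),(np.degrees(np.arctan2(d[:,1],d[:,0]))%90).round(1),np.hypot(d[:,0],d[:,1]).round(4))
dbg=cv2.imread("pics/w3c.png"); g=lambda X:((proj(p,X)-[215,105]+.42)*6).astype(np.int32)
for c in((.484,.236),): 
  for z,r in((.068,.027),(.068,.026),(.04,.017)):
    cv2.polylines(dbg,[g(circ(c,z,r))],True,(0,255,0),1)
cv2.imwrite("pics/w3d.png",dbg)
# scene view check of key top
q=imaging.camera_params("scene"); print(proj(q,[[.483,.236,.183],[.484,.236,.068],[.542,-.2243,.085]]))
E
```

```text
[0.48374018 0.23568266 0.183     ] [89.7 88.9 88.6 87.2] [0.0262 0.0275 0.027  0.027 ]
[0.4843783  0.23574432 0.008     ] [1.6 2.  1.8 1.1] [0.0987 0.0988 0.1002 0.0993]
[0.48453577 0.23543495 0.183     ] [0. 0. 0. 0.] [0. 0. 0. 0.]
[[297.32765996 132.30395283]
 [296.04047892 164.30982681]
 [219.05702663 266.11898909]]
```

View pics/w3d.png

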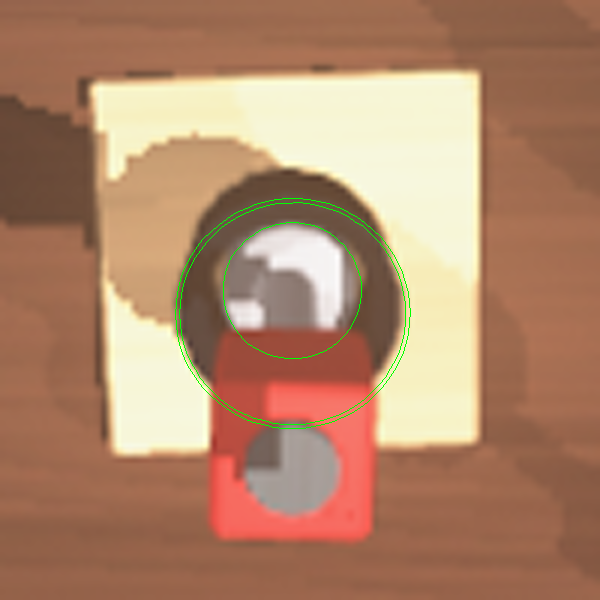

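```bash
python3 -m creep '[{"offset":[0.01,0.015,-0.25],"dr":[0,0,-0.003],"grip":1},{"offset":[0.01,0.015,-0.5],"dr":[0,0,-0.003],"grip":1},{"offset":[0.01,0.015,-0.67],"dr":[0,0,-0.003],"grip":1},{"offset":[0.01,0.015,-0.67],"dr":[0,0,-0.003],"grip":1},{"offset":[0.01,0.015,-0.67],"dr":[0,0,-0.003],"grip":1}]'
python3 - <<'E'
from h import *
p,im=cap("wrist"); np.save("pics/w4.npy",p,allow_pickle=True); cv2.imwrite("pics/w4.png",im)
s=state();print(s["position"],s["ft_force"])
E
```

```text
time_s: 4.7
position: [0.4849, 0.2343, 0.2089]
tcp_rot: [[0.006, 0.029, 1.0], [-0.002, 1.0, -0.029], [-1.0, -0.002, 0.006]]
ft_force: [0.6, 0.6, 1.2]
finger_gap: 0.0882
[0.48555958 0.23472502 0.20995748] [ 0.64471975 -0.80320444  0.49474494]
```

View pics/w4.png

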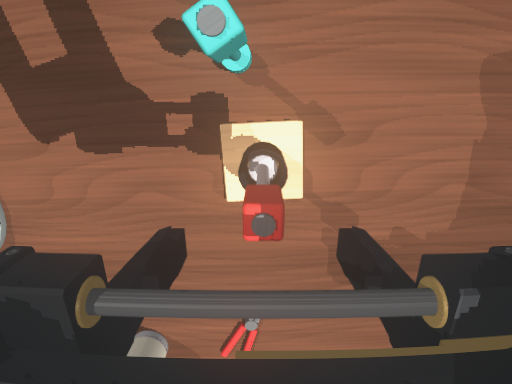

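The red key's grip (263,222) lies midway between the fingers, so I descend and grip.

```bash
python3 -m creep '[{"offset":[-0.005,0.007,-0.2],"dr":[0,0,0],"grip":1},{"offset":[-0.005,0.007,-0.35],"dr":[0,0,0],"grip":1},{"offset":[-0.005,0.007,-0.44],"dr":[0,0,0],"grip":1},{"offset":[-0.005,0.007,-0.44],"dr":[0,0,0],"grip":1},{"offset":[-0.005,0.007,-0.44],"dr":[0,0,0],"grip":1}]' 60
python3 -m creep '[{"offset":[0,0,0],"dr":[0,0,0],"grip":0.5},{"offset":[0,0,0],"dr":[0,0,0],"grip":0.4},{"offset":[0,0,0],"dr":[0,0,0],"grip":0.2},{"offset":[0,0,0],"dr":[0,0,0],"grip":0.2},{"offset":[0,0,0],"dr":[0,0,0],"grip":0.2},{"offset":[0,0,0],"dr":[0,0,0],"grip":0.2},{"offset":[0,0,0],"dr":[0,0,0],"grip":0.2},{"offset":[0,0,0],"dr":[0,0,0],"grip":0.2}]' 60
python3 - <<'E'
from h import *
p,im=cap("wrist"); cv2.imwrite("pics/w5.png",im)
p,im2=cap("scene"); cv2.imwrite("pics/s5.png",im2)
s=state();print(s["position"],s["ft_force"],s["moment"],s["finger_gap"])
E
```

```text
time_s: 5.25
position: [0.4857, 0.2359, 0.1453]
tcp_rot: [[0.009, 0.028, 1.0], [-0.001, 1.0, -0.028], [-1.0, -0.001, 0.009]]
ft_force: [-0.8, -0.9, 0.6]
finger_gap: 0.088
time_s: 6.05
position: [0.4857, 0.2359, 0.1453]
tcp_rot: [[0.009, 0.028, 1.0], [-0.001, 1.0, -0.028], [-1.0, -0.001, 0.009]]
ft_force: [-0.2, -0.4, 0.7]
finger_gap: 0.027
[0.48574179 0.23587609 0.14530144] [-0.54465565 -0.85586754 -0.35686074] [ 0.02384104 -0.13724607  0.01505402] 0.027485572117990915
```

View pics/w5.png

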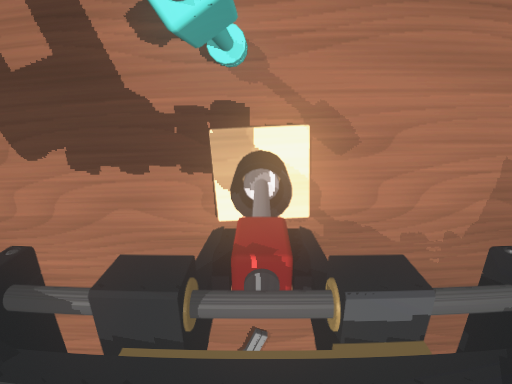

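```bash
python3 -m creep '[{"offset":[0,0,0.15],"dr":[0,0,0],"grip":0.2},{"offset":[0,0,0.35],"dr":[0,0,0],"grip":0.2},{"offset":[0,0,0.6],"dr":[0,0,0],"grip":0.2},{"offset":[0,0,0.85],"dr":[0,0,0],"grip":0.2},{"offset":[0,0,0.85],"dr":[0,0,0],"grip":0.2},{"offset":[0,0,0.85],"dr":[0,0,0],"grip":0.2}]'
python3 - <<'E'
from h import *
p,im=cap("wrist"); cv2.imwrite("pics/w6.png",im)
p,im2=cap("scene"); cv2.imwrite("pics/s6.png",im2);p,im2=cap("top"); cv2.imwrite("pics/t6.png",im2)
s=state();print(s["position"],s["ft_force"],s["moment"],s["finger_gap"],s["joint_positions"])
cv2.imwrite("pics/s6c.png",cv2.resize(cv2.imread("pics/s6.png")[60:220,220:380],None,fx=3.7,fy=3.7,interpolation=2))
E
```

```text
time_s: 6.75
position: [0.4855, 0.2358, 0.2721]
tcp_rot: [[0.009, 0.028, 1.0], [-0.001, 1.0, -0.028], [-1.0, -0.001, 0.009]]
ft_force: [-0.1, 0.2, -4.9]
finger_gap: 0.0278
[0.48428208 0.23550269 0.26989968] [-0.8740158   0.13858225 -4.55843738] [ 0.04080784 -0.07696871  0.00940192] 0.027288605766299243 [ 13.41526325   4.07246795  95.41356077  -0.20156445  80.29098574
 -74.93010496]
```

View pics/w6.png

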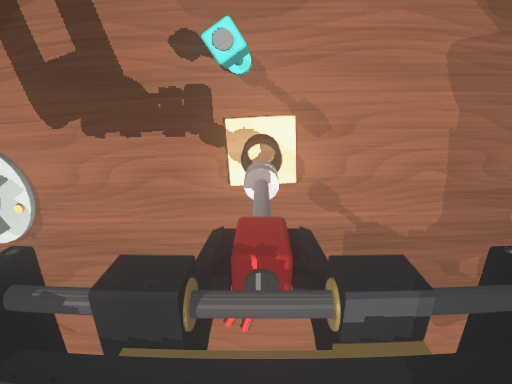

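View pics/s6c.png

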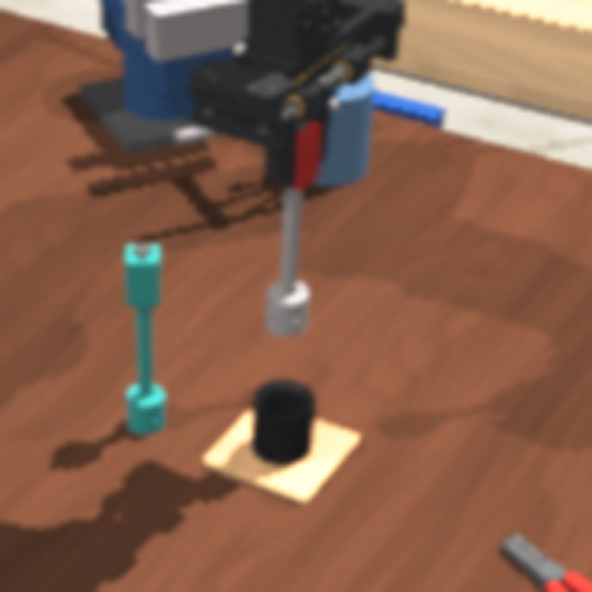

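Key lifted, about 0.46 kg. I'll check where its socket sits relative to the TCP by overlaying the model.

```bash
python3 - <<'E'
from h import *
p=imaging.camera_params("wrist"); s=state(); t=s["position"]; print(t)
im=cv2.imread("pics/w6.png"); zb=.008+t[2]-.1453; x0,y0=211,130
dbg=cv2.resize(im[y0:y0+100,x0:x0+100],None,fx=6,fy=6,interpolation=2)
for dx,dy,col in((0,0,(0,255,0)),(-.002,0,(255,0,0))):
  for z,r in((zb,.017),(zb+.032,.017)):
    cv2.polylines(dbg,[((proj(p,circ((t[0]+dx,t[1]+dy),z,r))-[x0,y0]+.42)*6).astype(np.int32)],True,col,1)
cv2.imwrite("pics/w6d.png",dbg)
E
```

```text
[0.48428208 0.23550269 0.26989968]
```

View pics/w6d.png

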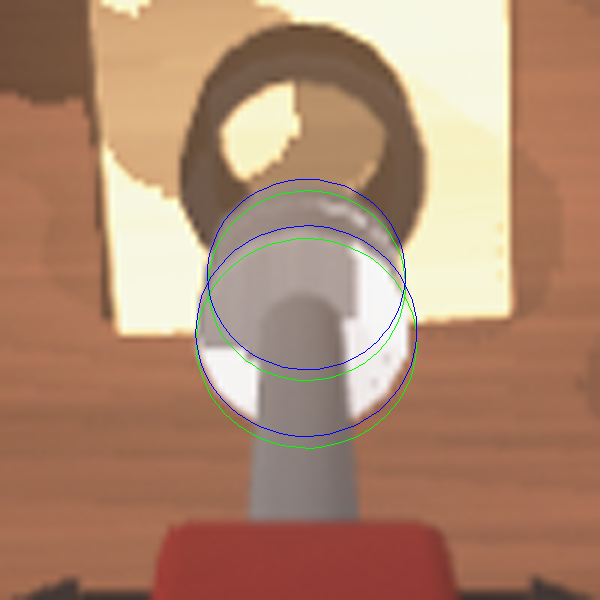

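```bash
python3 -m creep '[{"offset":[0.05,-0.2,0],"dr":[0,0,0],"grip":0.2},{"offset":[0.1,-0.5,0],"dr":[0,0,-0.007],"grip":0.2},{"offset":[0.13,-0.8,0],"dr":[0,0,-0.0137],"grip":0.2},{"offset":[0.13,-1,0],"dr":[0,0,-0.0137],"grip":0.2},{"offset":[0.13,-1,0],"dr":[0,0,-0.0137],"grip":0.2}]'
python3 -m creep '[{"offset":[0.05,-0.25,0],"dr":[0,0,0],"grip":0.2},{"offset":[0.1,-0.5,0],"dr":[0,0,0],"grip":0.2},{"offset":[0.13,-0.8,0],"dr":[0,0,0],"grip":0.2},{"offset":[0.13,-1,0],"dr":[0,0,0],"grip":0.2},{"offset":[0.13,-1,0],"dr":[0,0,0],"grip":0.2}]'
python3 -m creep '[{"offset":[0.05,-0.25,0],"dr":[0,0,0],"grip":0.2},{"offset":[0.1,-0.5,0],"dr":[0,0,0],"grip":0.2},{"offset":[0.13,-0.8,0],"dr":[0,0,0],"grip":0.2},{"offset":[0.13,-1,0],"dr":[0,0,0],"grip":0.2},{"offset":[0.13,-1,0],"dr":[0,0,0],"grip":0.2},{"offset":[0.13,-1,0],"dr":[0,0,0],"grip":0.2}]'
```

```text
time_s: 7.4
position: [0.503, 0.0821, 0.2677]
tcp_rot: [[0.001, 0.118, 0.993], [-0.004, 0.993, -0.118], [-1.0, -0.004, 0.001]]
ft_force: [-0.2, 1.5, -4.5]
finger_gap: 0.0277
time_s: 7.9
position: [0.522, -0.0706, 0.2659]
tcp_rot: [[-0.002, 0.122, 0.993], [-0.004, 0.993, -0.122], [-1.0, -0.004, -0.002]]
ft_force: [0.1, 1.6, -3.6]
finger_gap: 0.0273
time_s: 8.5
position: [0.5412, -0.2195, 0.2643]
tcp_rot: [[-0.004, 0.123, 0.992], [-0.002, 0.992, -0.123], [-1.0, -0.002, -0.004]]
ft_force: [-0.0, 0.6, -4.6]
finger_gap: 0.0276
```

```bash
python3 -m creep '[{"offset":[0.013,-0.03,0],"dr":[0,-0.002,0],"grip":0.2},{"offset":[0.013,-0.03,0],"dr":[0,-0.002,0],"grip":0.2},{"offset":[0.013,-0.03,0],"dr":[0,-0.002,0],"grip":0.2}]'
python3 - <<'E'
from h import *
p,im=cap("wrist"); cv2.imwrite("pics/w7.png",im); np.save("pics/w7.npy",p,allow_pickle=True)
q,im2=cap("scene"); cv2.imwrite("pics/s7.png",im2)
q2,im3=cap("top"); cv2.imwrite("pics/t7.png",im3)
s=state(); t=s["position"]; print(t,s["tcp_rot"].round(3))
zb=.008+t[2]-.1453
def dr(im,p,x0,y0,n,k,fn):
    dbg=cv2.resize(im[y0:y0+n,x0:x0+n],None,fx=k,fy=k,interpolation=2)
    for z,r,c,col in((zb,.017,(t[0]-.001,t[1]-.0003),(0,255,0)),(zb+.032,.017,(t[0]-.001,t[1]-.0003),(0,255,0)),(.085,.0325,(.5422,-.2243),(0,0,255)),(.085,.026,(.5422,-.2243),(0,0,255))):
        cv2.polylines(dbg,[((proj(p,circ(c,z,r))-[x0,y0]+.42)*k).astype(np.int32)],True,col,1)
    cv2.imwrite(fn,dbg); return dbg
a=dr(im,p,201,110,100,6,"pics/w7d.png"); u=proj(q,[.5422,-.2243,.1])[0].astype(int); b=dr(im2,q,u[0]-50,u[1]-50,100,6,"pics/s7d.png")
E
```

```text
time_s: 8.8
position: [0.5432, -0.2229, 0.2641]
tcp_rot: [[0.008, 0.122, 0.993], [-0.001, 0.993, -0.122], [-1.0, -0.0, 0.008]]
ft_force: [-0.1, -0.5, -4.0]
finger_gap: 0.0272
[ 0.54328238 -0.22342466  0.26444164] [[ 0.008  0.122  0.992]
 [-0.002  0.993 -0.122]
 [-1.    -0.001  0.009]]
```

View pics/w7d.png

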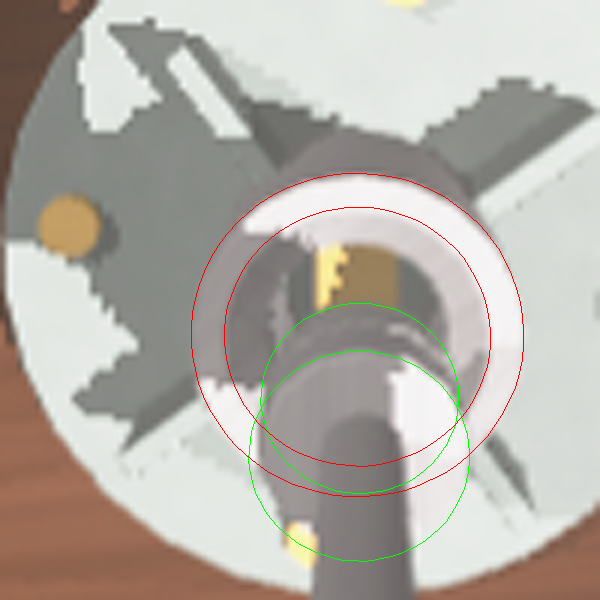

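View pics/s7d.png

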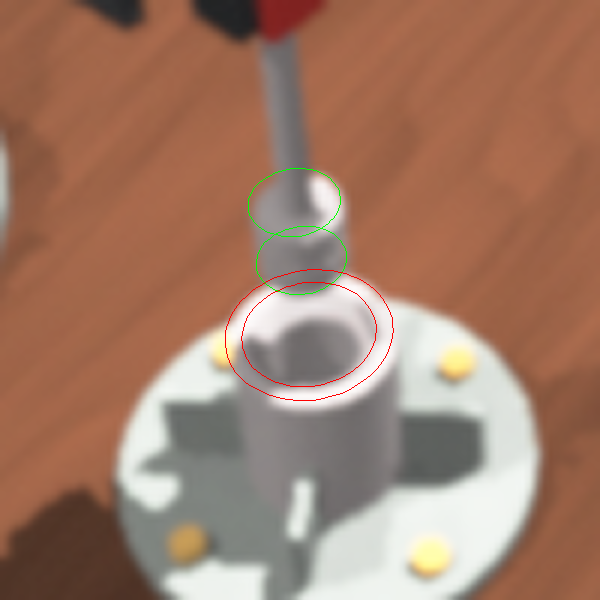

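```bash
python3 -m creep '[{"offset":[0,-0.005,-0.12],"dr":[0,0,0],"grip":0.2},{"offset":[0,-0.005,-0.25],"dr":[0,0,0],"grip":0.2},{"offset":[0,-0.005,-0.27],"dr":[0,0,0],"grip":0.2},{"offset":[0,-0.005,-0.29],"dr":[0,0,0],"grip":0.2},{"offset":[0,-0.005,-0.31],"dr":[0,0,0],"grip":0.2},{"offset":[0,-0.005,-0.31],"dr":[0,0,0],"grip":0.2}]'
python3 -m creep '[{"offset":[0,0,-0.01],"dr":[0,0,0],"grip":0.2},{"offset":[0,0,-0.02],"dr":[0,0,0],"grip":0.2},{"offset":[0,0,-0.03],"dr":[0,0,0],"grip":0.2},{"offset":[0,0,-0.04],"dr":[0,0,0],"grip":0.2}]'
python3 - <<'E'
from h import *
p,im=cap("wrist"); cv2.imwrite("pics/w8.png",im); s=state();print(s["position"],s["ft_force"],s["moment"])
cv2.imwrite("pics/w8c.png",cv2.resize(im[130:250,200:320],None,fx=5,fy=5,interpolation=2))
E
```

```text
time_s: 9.55
position: [0.5436, -0.2243, 0.2185]
tcp_rot: [[0.009, 0.122, 0.992], [-0.002, 0.993, -0.122], [-1.0, -0.001, 0.009]]
ft_force: [-1.0, -0.8, -4.8]
finger_gap: 0.0276
time_s: 9.95
position: [0.5436, -0.2243, 0.2124]
tcp_rot: [[0.009, 0.122, 0.992], [-0.002, 0.993, -0.122], [-1.0, -0.001, 0.009]]
ft_force: [-0.1, 0.4, -4.0]
finger_gap: 0.0274
[ 0.54343449 -0.22421472  0.21207214] [-0.55513482  0.24524981 -4.61305712] [ 0.07908713 -0.16799878 -0.00711025]
```

View pics/w8c.png

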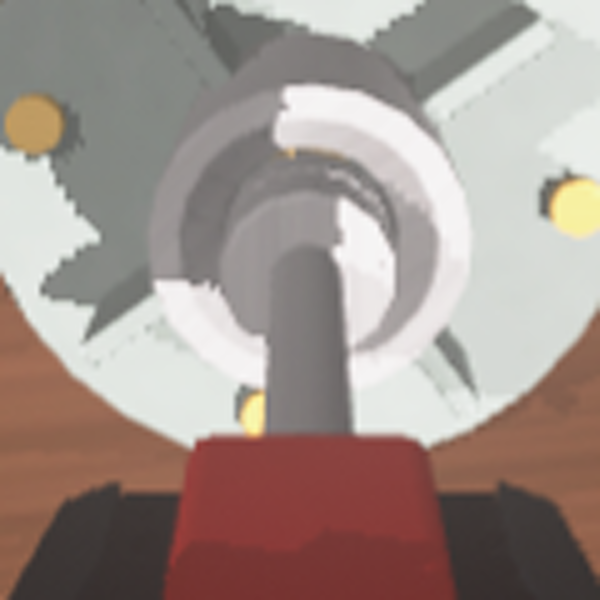

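Socket (307,265 in the crop) is centred in the mouth (310,240), with no contact yet. I continue down gently.

```bash
python3 -m creep '[{"offset":[0,0,-0.015],"dr":[0,0,0],"grip":0.2},{"offset":[0,0,-0.03],"dr":[0,0,0],"grip":0.2},{"offset":[0,0,-0.045],"dr":[0,0,0],"grip":0.2},{"offset":[0,0,-0.06],"dr":[0,0,0],"grip":0.2}]'
python3 - <<'E'
from cell import state
s=state();print(s["position"],s["ft_force"],s["moment"])
E
```

```text
time_s: 10.4
position: [0.5434, -0.2242, 0.2028]
tcp_rot: [[0.009, 0.122, 0.992], [-0.002, 0.993, -0.122], [-1.0, -0.001, 0.009]]
ft_force: [-0.0, -0.5, -3.8]
finger_gap: 0.0272
[ 0.54338303 -0.22422458  0.20277546] [-0.02453302 -0.47314522 -3.78463327] [ 0.043436   -0.15168076 -0.03088395]
```

```bash
python3 -m creep '[{"offset":[0,0,-0.03],"dr":[0,0,0],"grip":0.2},{"offset":[0,0,-0.06],"dr":[0,0,0],"grip":0.2},{"offset":[0,0,-0.09],"dr":[0,0,0],"grip":0.2},{"offset":[0,0,-0.12],"dr":[0,0,0],"grip":0.2}]'
python3 -m creep '[{"offset":[0,0,-0.02],"dr":[0,0,0],"grip":0.2},{"offset":[0,0,-0.04],"dr":[0,0,0],"grip":0.2},{"offset":[0,0,-0.06],"dr":[0,0,0],"grip":0.2},{"offset":[0,0,-0.08],"dr":[0,0,0],"grip":0.2}]'
python3 - <<'E'
from cell import state
s=state();print(s["position"],s["ft_force"],s["moment"])
E
```

```text
time_s: 10.8
position: [0.5433, -0.2242, 0.1842]
tcp_rot: [[0.008, 0.122, 0.992], [-0.002, 0.993, -0.122], [-1.0, -0.001, 0.009]]
ft_force: [0.3, 0.4, -4.9]
finger_gap: 0.0279
time_s: 11.2
position: [0.5434, -0.2242, 0.1721]
tcp_rot: [[0.009, 0.122, 0.992], [-0.002, 0.993, -0.122], [-1.0, -0.001, 0.009]]
ft_force: [-0.0, -0.7, -4.1]
finger_gap: 0.0275
[ 0.54337341 -0.22420336  0.17209446] [-0.01316056 -0.72807233 -4.07870963] [ 0.12376783 -0.13174816 -0.00516249]
```

```bash
python3 -m creep '[{"offset":[0,0,-0.01],"dr":[0,0,0],"grip":0.2},{"offset":[0,0,-0.02],"dr":[0,0,0],"grip":0.2}]' | grep -E "pos|for"
python3 -m creep '[{"offset":[0,0,-0.01],"dr":[0,0,0],"grip":0.2},{"offset":[0,0,-0.02],"dr":[0,0,0],"grip":0.2}]'| grep -E "pos|for"
python3 -m creep '[{"offset":[0,0,-0.01],"dr":[0,0,0],"grip":0.2},{"offset":[0,0,-0.017],"dr":[0,0,0],"grip":0.2}]'| grep -E "pos|for"
```

```text
position: [0.5434, -0.2242, 0.169]
ft_force: [-0.1, -0.9, -4.9]
position: [0.5435, -0.2243, 0.166]
ft_force: [0.4, 0.0, -5.0]
position: [0.5434, -0.2243, 0.1633]
ft_force: [0.3, 0.9, -4.1]
```

The bottom is at about 26 mm, below the nut's top face, with no resistance. The socket is sliding onto the nut, so I continue.

```bash
python3 -m creep '[{"offset":[0,0,-0.01],"dr":[0,0,0],"grip":0.2},{"offset":[0,0,-0.02],"dr":[0,0,0],"grip":0.2}]' | grep -E "pos|for"
python3 -m creep '[{"offset":[0,0,-0.01],"dr":[0,0,0],"grip":0.2},{"offset":[0,0,-0.02],"dr":[0,0,0],"grip":0.2}]'| grep -E "pos|for"
python3 -m creep '[{"offset":[0,0,-0.01],"dr":[0,0,0],"grip":0.2},{"offset":[0,0,-0.01],"dr":[0,0,0],"grip":0.2}]'| grep -E "pos|for"
```

```text
position: [0.5434, -0.2243, 0.1602]
ft_force: [-0.3, -0.2, -5.3]
position: [0.5434, -0.2242, 0.1571]
ft_force: [0.4, 0.6, -3.3]
position: [0.5433, -0.2242, 0.1552]
ft_force: [-0.7, 0.3, -4.7]
```

```bash
python3 -m creep '[{"offset":[0,0,-0.008],"dr":[0,0,0],"grip":0.2},{"offset":[0,0,-0.008],"dr":[0,0,0],"grip":0.2}]' | grep -E "pos|for"
python3 -m creep '[{"offset":[0,0,-0.008],"dr":[0,0,0],"grip":0.2},{"offset":[0,0,-0.008],"dr":[0,0,0],"grip":0.2}]' | grep -E "pos|for"
python3 - <<'E'
from cell import state
s=state();print(s["position"],s["ft_force"],s["moment"],s["joint_positions"])
E
```

```text
position: [0.5432, -0.2241, 0.1538]
ft_force: [0.0, 0.2, -4.0]
position: [0.5436, -0.2243, 0.1532]
ft_force: [-0.6, 0.5, -1.6]
[ 0.54362094 -0.22434751  0.15324297] [-0.62567502  0.46272566 -1.56452563] [ 0.12444393 -0.1160148   0.00323033] [ -34.08454055   16.71561735   94.81827206    0.20765801   67.96590802
 -117.15423084]
```

The weight has come off by about 3 N with the bottom at about 16 mm, so the key is seated. Now I turn clockwise in small bites, watching the moment.

```bash
python3 -m creep '[{"offset":[0,0,0],"dr":[0,0,-0.014],"grip":0.2},{"offset":[0,-0.001,0],"dr":[0,0,-0.028],"grip":0.2},{"offset":[0,-0.002,0],"dr":[0,0,-0.042],"grip":0.2},{"offset":[0,-0.003,0],"dr":[0,0,-0.056],"grip":0.2}]'
python3 - <<'E'
from cell import state
s=state();print(s["position"],s["ft_force"],s["moment"])
E
python3 -m creep '[{"offset":[0,0,0],"dr":[0,0,-0.01],"grip":0.2},{"offset":[-0.001,-0.001,0],"dr":[0,0,-0.02],"grip":0.2},{"offset":[-0.001,-0.002,0],"dr":[0,0,-0.028],"grip":0.2}]'
python3 - <<'E'
from cell import state
s=state();print(s["position"],s["ft_force"],s["moment"])
E
```

```text
time_s: 13.2
position: [0.5439, -0.2245, 0.1533]
tcp_rot: [[0.009, 0.46, 0.888], [-0.005, 0.888, -0.46], [-1.0, -0.0, 0.01]]
ft_force: [1.0, 1.6, -3.1]
finger_gap: 0.0275
[ 0.54389552 -0.22447697  0.15330234] [ 1.00755182  1.6348114  -3.10185841] [ 0.42032433 -0.36260309  0.04608033]
time_s: 13.5
position: [0.5439, -0.2246, 0.1533]
tcp_rot: [[0.008, 0.61, 0.792], [-0.006, 0.792, -0.61], [-1.0, 0.0, 0.01]]
ft_force: [1.0, 1.1, -3.6]
finger_gap: 0.0275
[ 0.54393183 -0.22455832  0.15328455] [ 0.9551822   1.07503234 -3.57006432] [ 0.29393781 -0.34937218  0.04616444]
```

```bash
for i in 1; do python3 -m creep '[{"offset":[0,0,0],"dr":[0,0,-0.014],"grip":0.2},{"offset":[-0.001,-0.001,0],"dr":[0,0,-0.028],"grip":0.2},{"offset":[-0.001,-0.002,0],"dr":[0,0,-0.028],"grip":0.2}]' | grep -E "time|posi|rot"; done
python3 - <<'E'
from cell import state
s=state();print(s["ft_force"],s["moment"])
E
python3 -m creep '[{"offset":[0,0,0],"dr":[0,0,-0.014],"grip":0.2},{"offset":[-0.001,-0.001,0],"dr":[0,0,-0.028],"grip":0.2},{"offset":[-0.002,-0.002,0],"dr":[0,0,-0.028],"grip":0.2}]' | grep -E "time|posi|rot"
python3 - <<'E'
from cell import state
s=state();print(s["ft_force"],s["moment"])
E
```

```text
time_s: 13.8
position: [0.5439, -0.2247, 0.1533]
tcp_rot: [[0.007, 0.74, 0.673], [-0.007, 0.673, -0.74], [-1.0, 0.001, 0.01]]
[ 0.62905122  1.40675416 -3.28761921] [ 0.20335105 -0.37168199  0.00595661]
time_s: 14.1
position: [0.5439, -0.2249, 0.1533]
tcp_rot: [[0.006, 0.845, 0.535], [-0.008, 0.535, -0.845], [-1.0, 0.001, 0.01]]
[ 1.32092331  1.17393924 -3.44609485] [ 0.26933228 -0.51087294  0.25065677]
```

```bash
python3 -m creep '[{"offset":[-0.001,-0.001,0],"dr":[0,0,-0.008],"grip":0.2},{"offset":[-0.001,-0.001,0],"dr":[0,0,-0.014],"grip":0.2},{"offset":[-0.001,-0.001,0],"dr":[0,0,-0.014],"grip":0.2}]' | grep -E "time|posi|rot"
python3 - <<'E'
from cell import state
s=state();print(s["ft_force"],s["moment"],s["joint_positions"][5],s["tau"][5],s["finger_gap"])
E
```

```text
time_s: 14.4
position: [0.5438, -0.2249, 0.1533]
tcp_rot: [[0.006, 0.887, 0.462], [-0.008, 0.462, -0.887], [-1.0, 0.001, 0.01]]
[ 1.4635926   1.08688776 -3.61535022] [ 0.21700296 -0.39871693  0.3943957 ] -61.31088848461336 0.7339286617934704 0.027825230833163503
```

```bash
python3 -m creep '[{"offset":[-0.001,-0.001,0],"dr":[0,0,-0.009],"grip":0.2},{"offset":[-0.001,-0.001,0],"dr":[0,0,-0.017],"grip":0.2},{"offset":[-0.001,-0.001,0],"dr":[0,0,-0.017],"grip":0.2}]' | grep -E "time|posi|rot"
python3 - <<'E'
from h import *
s=state();print(s["ft_force"],s["moment"],s["joint_positions"][5],s["tau"][5],s["finger_gap"])
p,im=cap("wrist"); cv2.imwrite("pics/w9.png",im);s=state();print(s["moment"])
cv2.imwrite("pics/w9c.png",cv2.resize(im[130:300,180:340],None,fx=3.5,fy=3.5,interpolation=2))
E
```

```text
time_s: 14.7
position: [0.5438, -0.2249, 0.1533]
tcp_rot: [[0.005, 0.93, 0.367], [-0.009, 0.367, -0.93], [-1.0, 0.002, 0.01]]
[ 1.32217252  1.71811479 -3.35134864] [ 0.16646984 -0.4294661   0.28466817] -55.320056428175576 0.8441982418298721 0.027904773972193077
[ 0.17545691 -0.46363341  0.32294453]
```

View pics/w9c.png

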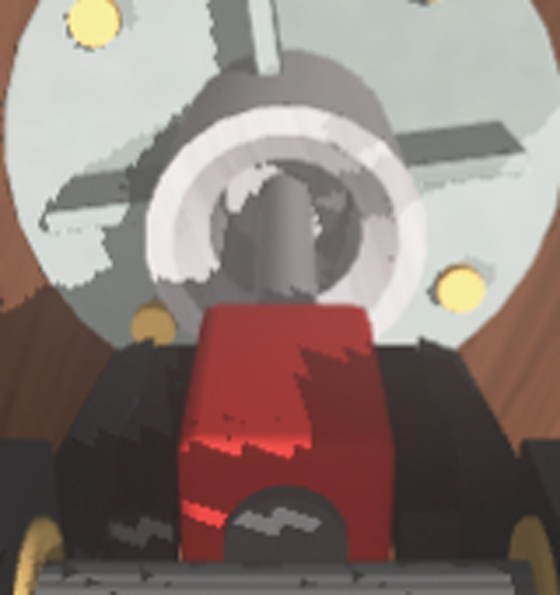

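The moment has plateaued at about 0.3 N m since roughly 35°, and the grip is still square in the jaws (290,450). About 5° more, then back off within the play.

```bash
python3 -m creep '[{"offset":[-0.001,-0.001,0],"dr":[0,0,-0.007],"grip":0.2},{"offset":[-0.001,-0.001,0],"dr":[0,0,-0.014],"grip":0.2},{"offset":[-0.001,-0.001,0],"dr":[0,0,-0.014],"grip":0.2},{"offset":[-0.001,-0.001,0],"dr":[0,0,-0.014],"grip":0.2}]' | grep -E "time|posi|rot"
python3 - <<'E'
from h import *
s=state();print(s["ft_force"],s["moment"],s["tau"][5])
E
python3 -m creep '[{"offset":[0,0,0],"dr":[0,0,0.007],"grip":0.2},{"offset":[0,0,0],"dr":[0,0,0.016],"grip":0.2},{"offset":[0,0,0],"dr":[0,0,0.016],"grip":0.2}]' | grep -E "time|posi|rot"
python3 - <<'E'
from h import *
s=state();print(s["ft_force"],s["moment"],s["tau"][5])
E
```

```text
time_s: 15.15
position: [0.5437, -0.2251, 0.1533]
tcp_rot: [[0.005, 0.958, 0.287], [-0.009, 0.287, -0.958], [-1.0, 0.002, 0.01]]
[ 1.33678573  0.34923557 -4.43439059] [ 0.22272878 -0.49368456  0.40332486] 0.3710308950394392
time_s: 15.45
position: [0.5436, -0.2252, 0.1533]
tcp_rot: [[0.005, 0.923, 0.384], [-0.009, 0.384, -0.923], [-1.0, 0.002, 0.01]]
[ 0.72439733  0.58019137 -4.40877476] [ 0.07578194 -0.23773633 -0.0198842 ] -0.582028403878212
```

```bash
python3 -m creep '[{"offset":[0,0,0.015],"dr":[0,0,0],"grip":0.2},{"offset":[0,0,0.04],"dr":[0,0,0],"grip":0.2},{"offset":[0,0,0.07],"dr":[0,0,0],"grip":0.2},{"offset":[0,0,0.1],"dr":[0,0,0],"grip":0.2}]'
python3 -m creep '[{"offset":[0,0,0.08],"dr":[0,0,0],"grip":0.2},{"offset":[0,0,0.18],"dr":[0,0,0],"grip":0.2},{"offset":[0,0,0.3],"dr":[0,0,0],"grip":0.2},{"offset":[0,0,0.45],"dr":[0,0,0],"grip":0.2},{"offset":[0,0,0.6],"dr":[0,0,0],"grip":0.2},{"offset":[0,0,0.7],"dr":[0,0,0],"grip":0.2},{"offset":[0,0,0.7],"dr":[0,0,0],"grip":0.2}]'
python3 - <<'E'
from h import *
p,im=cap("wrist"); cv2.imwrite("pics/w10.png",im); np.save("pics/w10.npy",p,allow_pickle=True)
s=state();print(s["position"],s["ft_force"],s["moment"])
E
```

```text
time_s: 15.85
position: [0.5434, -0.2253, 0.1688]
tcp_rot: [[0.005, 0.924, 0.383], [-0.009, 0.384, -0.923], [-1.0, 0.001, 0.01]]
ft_force: [0.3, 0.3, -4.2]
finger_gap: 0.0276
time_s: 16.55
position: [0.5447, -0.2262, 0.2775]
tcp_rot: [[0.01, 0.924, 0.383], [-0.012, 0.383, -0.923], [-1.0, 0.004, 0.015]]
ft_force: [0.1, -0.4, -3.7]
finger_gap: 0.0274
[ 0.54396173 -0.22574037  0.27536943] [-0.34054882  0.92718677 -4.90237893] [-0.02765258 -0.06809663  0.00783654]
```

View pics/w10.png

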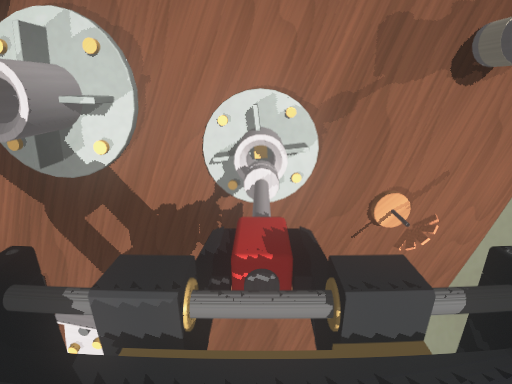

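The key is out cleanly, with socket end visible at (261,182), and the hub is undisturbed. Back to the holder, restoring the original yaw.

```bash
python3 -m creep '[{"offset":[-0.05,0.2,0],"dr":[0,0,0.022],"grip":0.2},{"offset":[-0.1,0.5,0],"dr":[0,0,0.044],"grip":0.2},{"offset":[-0.13,0.8,0],"dr":[0,0,0.066],"grip":0.2},{"offset":[-0.13,1,0],"dr":[0,0,0.088],"grip":0.2},{"offset":[-0.13,1,0],"dr":[0,0,0.091],"grip":0.2}]'
python3 -m creep '[{"offset":[-0.05,0.2,0],"dr":[0,0,0.022],"grip":0.2},{"offset":[-0.1,0.5,0],"dr":[0,0,0.044],"grip":0.2},{"offset":[-0.13,0.8,0],"dr":[0,0,0.066],"grip":0.2},{"offset":[-0.13,1,0],"dr":[0,0,0.088],"grip":0.2},{"offset":[-0.13,1,0],"dr":[0,0,0.091],"grip":0.2}]'
python3 -m creep '[{"offset":[-0.05,0.25,0],"dr":[0,0,0],"grip":0.2},{"offset":[-0.1,0.5,0],"dr":[0,0,0],"grip":0.2},{"offset":[-0.13,0.8,0],"dr":[0,0,0],"grip":0.2},{"offset":[-0.13,1,0],"dr":[0,0,0],"grip":0.2},{"offset":[-0.13,1,0],"dr":[0,0,0],"grip":0.2},{"offset":[-0.13,1,0],"dr":[0,0,0],"grip":0.2}]'
```

```text
time_s: 17.1
position: [0.5233, -0.0718, 0.2739]
tcp_rot: [[0.01, 0.563, 0.826], [-0.003, 0.827, -0.563], [-1.0, 0.003, 0.009]]
ft_force: [-0.4, -0.9, -3.9]
finger_gap: 0.0278
time_s: 17.6
position: [0.5029, 0.0809, 0.2729]
tcp_rot: [[0.008, 0.02, 1.0], [0.004, 1.0, -0.02], [-1.0, 0.004, 0.008]]
ft_force: [-0.6, -1.0, -3.8]
finger_gap: 0.0273
time_s: 18.2
position: [0.4834, 0.2302, 0.2718]
tcp_rot: [[0.006, 0.02, 1.0], [0.003, 1.0, -0.02], [-1.0, 0.003, 0.006]]
ft_force: [-0.1, -0.8, -4.8]
finger_gap: 0.0278
```

```bash
python3 -m creep '[{"offset":[0.015,0.038,0],"dr":[-0.0006,-0.0005,0],"grip":0.2},{"offset":[0.015,0.038,0],"dr":[-0.0006,-0.0005,0],"grip":0.2},{"offset":[0.015,0.038,0],"dr":[-0.0006,-0.0005,0],"grip":0.2},{"offset":[0.015,0.038,0],"dr":[-0.0006,-0.0005,0],"grip":0.2}]'
python3 - <<'E'
from h import *
p,im=cap("wrist"); cv2.imwrite("pics/w11.png",im)
s=state(); t=s["position"]; print(t)
zb=.008+t[2]-.1453; x0,y0=211,110
dbg=cv2.resize(im[y0:y0+110,x0:x0+110],None,fx=5,fy=5,interpolation=2)
for z,r,c,col in((zb,.017,(t[0]-.0013,t[1]-.0003),(0,255,0)),(zb+.032,.017,(t[0]-.0013,t[1]-.0003),(0,255,0)),(.060,.027,(.4843,.2357),(0,0,255)),(.060,.026,(.4843,.2357),(0,0,255))):
    cv2.polylines(dbg,[((proj(p,circ(c,z,r))-[x0,y0]+.42)*5).astype(np.int32)],True,col,1)
cv2.imwrite("pics/w11d.png",dbg)
E
```

```text
time_s: 18.6
position: [0.4859, 0.2352, 0.2718]
tcp_rot: [[0.009, 0.021, 1.0], [-0.001, 1.0, -0.021], [-1.0, -0.001, 0.009]]
ft_force: [0.1, -0.3, -5.0]
finger_gap: 0.0277
[0.48583483 0.23536244 0.27187176]
```

View pics/w11d.png

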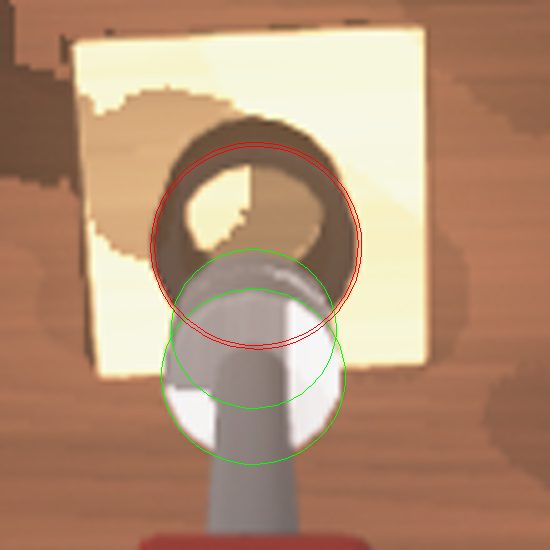

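Key and holder models overlay well (tube at 255,245, socket at 252,330 in the crop), so I lower it.

```bash
python3 -m creep '[{"offset":[0,0.002,-0.15],"dr":[0,0,0],"grip":0.2},{"offset":[0,0.002,-0.3],"dr":[0,0,0],"grip":0.2},{"offset":[0,0.002,-0.4],"dr":[0,0,0],"grip":0.2},{"offset":[0,0.002,-0.4],"dr":[0,0,0],"grip":0.2}]' | grep -E "time|pos|for"
python3 -m creep '[{"offset":[0,0,-0.03],"dr":[0,0,0],"grip":0.2},{"offset":[0,0,-0.06],"dr":[0,0,0],"grip":0.2},{"offset":[0,0,-0.1],"dr":[0,0,0],"grip":0.2},{"offset":[0,0,-0.13],"dr":[0,0,0],"grip":0.2},{"offset":[0,0,-0.16],"dr":[0,0,0],"grip":0.2}]' | grep -E "time|pos|for"
python3 -m creep '[{"offset":[0,0,-0.03],"dr":[0,0,0],"grip":0.2},{"offset":[0,0,-0.06],"dr":[0,0,0],"grip":0.2},{"offset":[0,0,-0.1],"dr":[0,0,0],"grip":0.2},{"offset":[0,0,-0.13],"dr":[0,0,0],"grip":0.2},{"offset":[0,0,-0.16],"dr":[0,0,0],"grip":0.2}]' | grep -E "time|pos|for"
```

```text
time_s: 19.05
position: [0.4842, 0.235, 0.2094]
ft_force: [-0.7, 0.6, -5.1]
time_s: 19.55
position: [0.4843, 0.2351, 0.1853]
ft_force: [-0.3, 0.8, -4.3]
time_s: 20.05
position: [0.4843, 0.2351, 0.1608]
ft_force: [0.2, 0.2, -4.6]
```

```bash
python3 -m creep '[{"offset":[0.007,0.004,-0.03],"dr":[0,0,0],"grip":0.2},{"offset":[0.007,0.004,-0.06],"dr":[0,0,0],"grip":0.2},{"offset":[0.007,0.004,-0.08],"dr":[0,0,0],"grip":0.2},{"offset":[0.007,0.004,-0.09],"dr":[0,0,0],"grip":0.2}]' | grep -E "time|pos|for"
python3 -m creep '[{"offset":[0,0,-0.006],"dr":[0,0,0],"grip":0.2},{"offset":[0,0,-0.006],"dr":[0,0,0],"grip":0.2}]'
```

```text
time_s: 20.45
position: [0.4852, 0.2356, 0.1469]
ft_force: [0.1, 0.0, -4.1]
time_s: 20.65
position: [0.4851, 0.2356, 0.1459]
tcp_rot: [[0.004, 0.022, 1.0], [-0.002, 1.0, -0.022], [-1.0, -0.002, 0.004]]
ft_force: [0.6, 0.4, -4.6]
finger_gap: 0.0271
```

```bash
python3 -m creep '[{"offset":[0,0,-0.006],"dr":[0,-0.0008,0],"grip":0.2},{"offset":[0,0,-0.006],"dr":[0,-0.0008,0],"grip":0.2}]' | grep -E "time|pos|for"
python3 -m creep '[{"offset":[0,0,-0.005],"dr":[0,0,0],"grip":0.2},{"offset":[0,0,-0.005],"dr":[0,0,0],"grip":0.2}]'
```

```text
time_s: 20.85
position: [0.4853, 0.2357, 0.1453]
ft_force: [-0.2, 0.6, -3.9]
time_s: 21.05
position: [0.4857, 0.2357, 0.1453]
tcp_rot: [[0.011, 0.022, 1.0], [-0.002, 1.0, -0.021], [-1.0, -0.002, 0.011]]
ft_force: [0.2, -0.3, 1.3]
finger_gap: 0.0274
```

Contact with the holder's floor is felt (the weight is off). Releasing.

```bash
python3 -m creep '[{"offset":[0,0,0],"dr":[0,0,0],"grip":0.35},{"offset":[0,0,0],"dr":[0,0,0],"grip":0.5},{"offset":[0,0,0],"dr":[0,0,0],"grip":0.8},{"offset":[0,0,0],"dr":[0,0,0],"grip":1},{"offset":[0,0,0],"dr":[0,0,0],"grip":1},{"offset":[0,0,0],"dr":[0,0,0],"grip":1},{"offset":[0,0,0],"dr":[0,0,0],"grip":1}]'
python3 - <<'E'
from h import *
p,im=cap("wrist"); cv2.imwrite("pics/w12.png",im)
E
```

```text
time_s: 21.75
position: [0.4857, 0.2357, 0.1453]
tcp_rot: [[0.011, 0.022, 1.0], [-0.002, 1.0, -0.022], [-1.0, -0.002, 0.011]]
ft_force: [1.1, -0.1, 0.3]
finger_gap: 0.0764
```

View pics/w12.png

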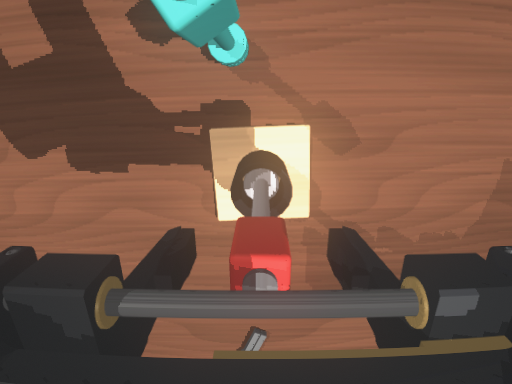

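The key stands free between the open jaws (261,250), upright in the tube. Straight up and check.

```bash
python3 -m creep '[{"offset":[0,0,0.1],"dr":[0,0,0],"grip":1},{"offset":[0,0,0.3],"dr":[0,0,0],"grip":1},{"offset":[0,0,0.55],"dr":[0,0,0],"grip":1},{"offset":[0,0,0.8],"dr":[0,0,0],"grip":1},{"offset":[0,0,1],"dr":[0,0,0],"grip":1},{"offset":[0,0,1],"dr":[0,0,0],"grip":1},{"offset":[0,0,1],"dr":[0,0,0],"grip":1}]'
python3 - <<'E'
from h import *
p,im=cap("wrist"); cv2.imwrite("pics/w13.png",im)
q,im2=cap("scene"); cv2.imwrite("pics/s13.png",im2)
_,im3=cap("top"); cv2.imwrite("pics/t13.png",im3); s=state(); print(s["position"],s["ft_force"],s["time_s"])
u=proj(p,[.4843,.2357,.1])[0].astype(int); x0,y0=u-50
dbg=cv2.resize(im[y0:y0+100,x0:x0+100],None,fx=4,fy=4,interpolation=2)
for z,r,c in((.183,.014,(.4843,.2357)),(.04,.017,(.4843,.2357))):
    cv2.polylines(dbg,[((proj(p,circ(c,z,r))-[x0,y0]+.42)*4).astype(np.int32)],True,(0,255,0),1)
u=proj(q,[.4843,.2357,.1])[0].astype(int)
b=cv2.resize(im2[u[1]-50:u[1]+50,u[0]-50:u[0]+50],None,fx=4,fy=4,interpolation=2)
cv2.imwrite("pics/c13.png",np.hstack([dbg,b]))
a=cv2.imread("pics/top0.png"); 
for n,(x,y) in dict(tin=(237,93),pl=(184,108),leaf=(336,100)).items():
    A=a[y-25:y+25,x-25:x+25];B=im3[y-40:y+40,x-40:x+40]
    r=cv2.minMaxLoc(cv2.matchTemplate(B,A,5)); print(n,r[1],np.array(r[3])-15)
E
```

```text
time_s: 22.5
position: [0.4859, 0.2358, 0.2955]
tcp_rot: [[0.012, 0.022, 1.0], [-0.002, 1.0, -0.022], [-1.0, -0.001, 0.012]]
ft_force: [-0.3, -0.6, -0.1]
finger_gap: 0.0882
[0.48484256 0.23547284 0.29333942] [-0.18886436  0.82284077 -0.28813107] 22.65
tin 0.9989397525787354 [0 0]
pl 0.99351567029953 [0 0]
leaf 0.9944077134132385 [0 0]
```

View pics/c13.png

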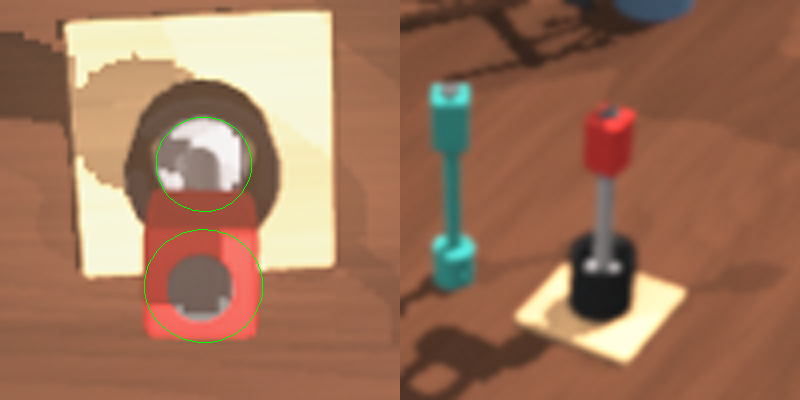

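View pics/t13.png

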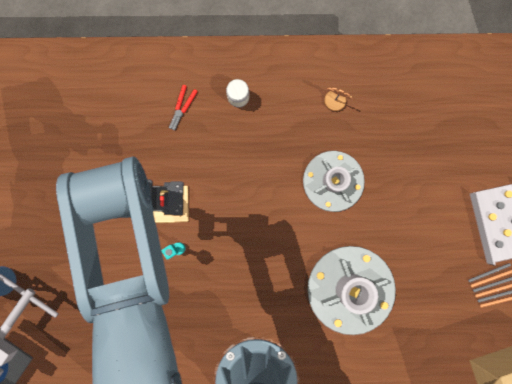

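```bash
python3 -c "
from cell import job; print(job.close_job())"
```

```text
the job is handed in; nothing more can be done
None
```

The nut has been run down and nipped up, and the red key is back upright in its holder. The job was handed in at about 22.7 s of the 72 s; no verdict is reported.

- **Nut:** I found how its sides lie from an overhead wrist picture and turned the key to match. It slid straight on, with about 3 N felt at its seat. Turned clockwise, the moment stayed at or below about 0.05 N m, then rose to about 0.3 to 0.4 N m and stayed there. I turned it on to an estimated 0.27 to 0.45 rad of tightness. That is judged by feel and tool angle only; I had no direct reading of the joint.
- **Key:** I backed off about 6° within the play before lifting it out. My last pictures show it upright in the holder, matching the expected outline to about 1 to 2 mm. The jaws are open about 110 mm above the holder's floor contact pose, clear of the key, and the wrist force is near zero.
- **Bystanders:** Comparing the first and last top pictures, the tin, pliers and leaf show no shift (0 pixels). The turquoise key was not touched.

No check failed or disagreed. Position readings varied by 1 to 2 mm from one to the next.

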